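# Lid the printed enclosures and lock them in the notched rack

### The job

First open the rack: lift its stop out of the notch, shift it along and drop it into the last notch at the open end, lifting it only just clear and never right out of the rack. Then stand all the printed boxes in the rack in one row from the fixed end without leaving an empty place, each closed with the lid of its own colour. Finally bring the stop back and drop it into the notch right behind the last box; leave any lid without a box over, and do not disturb the other things on the bench.

Things in the scene. Friction and masses are not known exactly. Their poses are not given: they have to be found in the camera images.
- rack: Fixed aluminium rack, 82 mm (x) by 320 mm (y), turned up to 0.2 rad. Floor 6 mm thick; end wall at -y (inner face y = -150 mm, top 56 mm up); side walls 66 mm apart inside, blue toothed tops 30 mm above the table, four notches 17 mm wide, 12 mm deep, 70 mm apart. Boxes stand in a row along y, 56 mm side across. Origin: on the table under the middle; y runs away from the end wall.
- stop: Loose stop, 0.22 kg: square bar (10 by 10 mm, 88 mm along x) lying in a notch of both walls, blade 60 by 6 mm (8 mm below to 44 above the origin), black handle 30 (x) by 12 mm (y), 44 to 94 mm above. Origin: under the bar's middle. Lift it 20 to 30 mm to pass the 12 mm teeth; over 40 mm counts as out of the rack. Starts in notch 1. Boxes with lids reach 78 mm above its seated origin.
- notch1 (a point): Bottom of notch 1 of 4 counted from the fixed end (it closes a row of 1), on the rack's middle line, 18 mm above the table; axes as the rack. The stop's origin is here when it is seated in this notch.
- notch2 (a point): Bottom of notch 2 of 4 counted from the fixed end (it closes a row of 2), on the rack's middle line, 18 mm above the table; axes as the rack. The stop's origin is here when it is seated in this notch.
- notch3 (a point): Bottom of notch 3 of 4 counted from the fixed end (it closes a row of 3), on the rack's middle line, 18 mm above the table; axes as the rack. The stop's origin is here when it is seated in this notch.
- notch4 (a point): Bottom of notch 4 of 4 counted from the fixed end (the last, open end), on the rack's middle line, 18 mm above the table; axes as the rack. The stop's origin is here when it is seated in this notch.
- place1 (a point): Place 1 for a box, counted from the fixed end: point on the rack's floor (6 mm above the table) where the centre of a box's underside goes; 70 mm apart; axes as the rack.
- place2 (a point): Place 2 for a box, counted from the fixed end: point on the rack's floor (6 mm above the table) where the centre of a box's underside goes; 70 mm apart; axes as the rack.
- place3 (a point): Place 3 for a box, counted from the fixed end: point on the rack's floor (6 mm above the table) where the centre of a box's underside goes; 70 mm apart; axes as the rack.
- box_blue: Blue 3D-printed open box with a green circuit board inside, 56 mm (x) by 64 mm (y) by 60 mm high, walls 3 mm (mouth 50 by 58 mm), about 0.2 kg. Origin: centre of its underside; z up. Stands on the table, or is absent (two or three of the boxes are there).
- lid_blue: Blue lid, 60 g: plate 56 (x) by 64 (y) by 4 mm, below it an 8 mm deep plug (44 by 52 mm, lower half 40 by 48), on top a grip rib 12 mm thick (x), 44 long (y), 26 high. Origin: centre of the plug's underside; plate top 12 mm, rib top 38 mm above it. Lies plug down. Fitted (either way round), its plate rests on the rim, origin 52 mm above the box's origin.
- box_yellow: Yellow 3D-printed open box with a green circuit board inside, 56 mm (x) by 64 mm (y) by 60 mm high, walls 3 mm (mouth 50 by 58 mm), about 0.2 kg. Origin: centre of its underside; z up. Stands on the table, or is absent (two or three of the boxes are there).
- lid_yellow: Yellow lid, 60 g: plate 56 (x) by 64 (y) by 4 mm, below it an 8 mm deep plug (44 by 52 mm, lower half 40 by 48), on top a grip rib 12 mm thick (x), 44 long (y), 26 high. Origin: centre of the plug's underside; plate top 12 mm, rib top 38 mm above it. Lies plug down. Fitted (either way round), its plate rests on the rim, origin 52 mm above the box's origin.
- box_red: Red 3D-printed open box with a green circuit board inside, 56 mm (x) by 64 mm (y) by 60 mm high, walls 3 mm (mouth 50 by 58 mm), about 0.2 kg. Origin: centre of its underside; z up. Stands on the table, or is absent (two or three of the boxes are there).
- lid_red: Red lid, 60 g: plate 56 (x) by 64 (y) by 4 mm, below it an 8 mm deep plug (44 by 52 mm, lower half 40 by 48), on top a grip rib 12 mm thick (x), 44 long (y), 26 high. Origin: centre of the plug's underside; plate top 12 mm, rib top 38 mm above it. Lies plug down. Fitted (either way round), its plate rests on the rim, origin 52 mm above the box's origin.
- screwdriver: Orange-handled screwdriver, 170 mm, lying about; leave it alone.
- meter: Yellow multimeter, 85 by 160 by 35 mm, lying about; leave it alone.
- mug: White mug, 80 mm across, 90 mm high, lying about; leave it alone.
- cleaner: White bottle, 56 mm across, 150 mm high, lying about; leave it alone.
- solder_spool: Grey spool, 56 mm across, 36 mm high, lying about; leave it alone.
- pliers: Blue-handled pliers, about 140 mm, lying about; leave it alone.
- parts_bin: Blue open bin of metal parts, 110 by 160 by 55 mm, lying about; leave it alone.
Things that resemble listed ones, but are neither listed nor needed, are in the scene too. What is shaped like the box_blue but turquoise is not meant. Leave any turquoise look-alike of the box_red alone.

How it is judged:
By the outcome, as a careful person would: the job done as asked, in the order asked, and still so for the second after the job is handed in, with the robot touching nothing.
Of box_blue, box_yellow, box_red only 2 to 3 are there at a start; the rules pass over those that are not, and their reading is None.
At some moment in a run one of box_blue, box_yellow, box_red, lid_blue, lid_yellow, lid_red may be knocked a few centimetres aside while the robot is not near it.
Once in a run the grip may slacken for a moment while it holds something.
It also fails if it takes over 210 s, if anything falls off the work surface, if the arm or the gripper's body presses on something with over 40 N, if the wrist force passes 120 N, or if a joint passes its speed limit or range.

### The arm

A 7-joint arm with a two-finger parallel gripper is mounted at the origin on the work surface. World frame = base frame: x ahead of the robot, y to its left, z up, the work surface at z = 0. Lengths are in mm, angles in rad, forces in N, time in s.
With the tool pointing down it reaches from about 400 to 875 mm from the base axis. Payload 19.3 kg.
Tool frame: the origin (TCP) lies at the very end of the fingers, on their centre line; the grasp point (between the pads) lies 19 mm behind it (grip_point_offset is the z of the grasp point in the tool frame, in mm); z points along the fingers, y is the line along which they close (so a half turn about z gives the same grasp; the last joint's range is limited). The gripper opens to 85 mm and grips with 20 to 120 N. Pads are 22 mm wide; open, the fingers measure 114 mm over their backs; the gripper's body (76 mm by 85 mm) begins 54 mm behind the grasp point. The pads swing forward as they close: fully open they stand 13 mm farther back than shut.
Start: joints at [1.103, 0.521, -0.036, 1.599, 0.021, 1.021, -0.113], TCP at [242.091, -576.2, 231.291] pointing down, gripper open.
Joint ranges: [-2.91, 2.91], [-0.3, 2.13], [-1.5, 1.42], [0.17, 2.43], [-1.26, 4.41], [0.16, 1.93], [-2.52, 2.52]. Speed limits (rad/s): [1.89, 1.89, 2.39, 2.39, 3.01, 3.01, 3.01].

### API

Orientations are given as a 3x3 rotation matrix whose columns are the frame's x, y, z axes.
In Python, from workcell import movep, movel, goto_joints, open_gripper, clamp, wait, inverse_kinematics, read_state, camera, PlanningError, finish_job, grip_point_offset gives the robot as it stands. Calls block until the motion is done:
- movep(position, orientation): joint-space move of the TCP to a pose.
- movel(position, frame=None, max_speed=150, guard=None): straight line of the TCP; frame=None keeps the orientation; max_speed is the mean speed in mm/s. With guard (N) it stops when the force on the tool has changed by that much, and returns True; else False.
- goto_joints(angles): joint-space move.
- open_gripper() and clamp(): open the fingers fully, or close them until they stop; the grip force is fixed at half the most.
- wait(seconds).
- inverse_kinematics(position, orientation): joint angles nearest the present ones, or None.
- read_state(): the state.
- camera(name): name is "scene" or "top" or "wrist"; returns a dict with "image" (420x560x3 uint8, blue, green, red), "range_z" (420x560 float32, mm along the optical axis (not along the pixel's ray), 0 where there is no reading), "fx", "fy", "cx", "cy" (pixels), "dist_coeffs" ([k1, k2, p1, p2, k3] as OpenCV has them; the pictures are not rectified), "cam_to_world" (4x4, takes a point from camera to world coordinates). Camera axes: x right, y up, looking along -z (the intrinsics and any distortion apply to the point x, -y, -z); pixel columns grow to the right and rows downward; lengths in mm; the calibration is good to about 2 mm. A picture is of the moment at which its call begins.
A pose or a line that the arm cannot do raises PlanningError and nothing moves.
- finish_job(): hands the job in; it is judged then, once.
The state is a dict: "time": time; "qpos": joint angles; "qvel": joint speeds; "joint_efforts": joint torques, N m; "eef_pos": TCP position; "tool_rot": TCP orientation; "ft_force": force on the tool from outside, world axes, zero at the start; "torque": the same for the moment, N m; "finger_gap": finger opening in mm; "gripper_force": force on a finger pad.
Only numpy, scipy, OpenCV 4.12 (cv2) and the standard library are available. Lean on these libraries where they do the work, as an engineer would, in place of code of your own. Each camera call takes 0.05 s, during which the arm holds its last target. There are 200 camera calls.

## Working session

There is one attempt and no reset: what is moved stays moved. The work goes in short steps, each a Python script; the robot and the scene stay as the last script left them, time stands still between calls to the robot, and variables do not carry over. Pictures are saved under pics/ and viewed, at most 14 in all, crops included, and the job is handed in when it is done.

```bash
ls; mkdir -p pics
cat > h.py <<'E'
import numpy as np, cv2
from workcell import *
def snap(name,fn=None):
    c=camera(name)
    if fn: cv2.imwrite('pics/'+fn,c['image'])
    np.savez('last_'+name+'.npz',**{k:np.array(v) for k,v in c.items()})
    return c
def load(name): return dict(np.load('last_'+name+'.npz'))
def cloud(c):
    """world xyz for each pixel"""
    h,w=c['range_z'].shape
    K=np.array([[c['fx'],0,c['cx']],[0,c['fy'],c['cy']],[0,0,1]],float)
    uv=np.stack(np.meshgrid(np.arange(w),np.arange(h)),-1).reshape(-1,1,2).astype(float)
    n=cv2.undistortPoints(uv,K,np.array(c['dist_coeffs'],float)).reshape(h,w,2)
    z=c['range_z']
    P=np.stack([n[...,0]*z,-n[...,1]*z,-z,np.ones_like(z)],-1)
    W=P@np.array(c['cam_to_world']).T
    W[z<=0]=np.nan
    return W[...,:3]
E
python3 - <<'E'
from h import *
a=snap('top','top1.png');b=snap('scene','scene1.png')
print(read_state()['time'],a['cam_to_world'],a['fx'],a['dist_coeffs'],grip_point_offset)
E
```

```text
pics
0.1 [[-2.13715647e-02  9.89061663e-01 -1.45946165e-01  2.79917880e+02]
 [-9.99764144e-01 -2.05786147e-02  6.94095124e-03  1.11183083e+01]
 [ 3.86165889e-03  1.46060081e-01  9.89268184e-01  1.32319988e+03]
 [ 0.00000000e+00  0.00000000e+00  0.00000000e+00  1.00000000e+00]] 443.49745071015724 [-0.11443213  0.          0.          0.          0.        ] -18.700000000000003
```

View pics/top1.png

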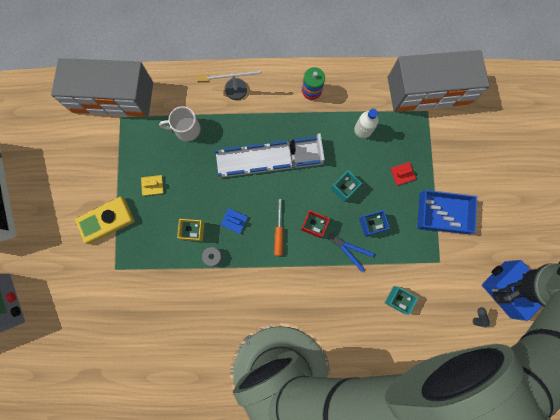

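View pics/scene1.png

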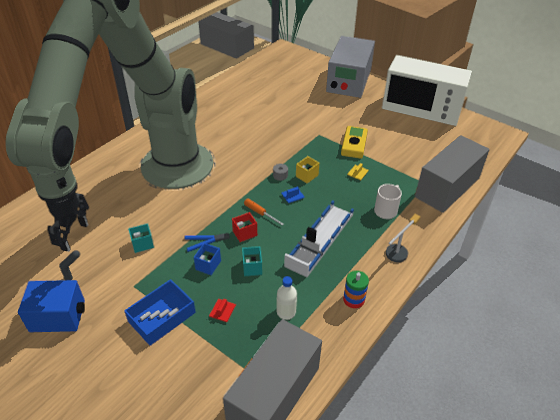

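The top view shows three wanted boxes: yellow (190,230), red (316,224) and blue (375,222). The lids are yellow (152,185), blue (235,221) and red (403,173). Look-alikes are the turquoise boxes at (347,185) and (402,300), the blue parts bin (447,212), the blue toolbox (515,290) and the yellow meter (104,221). The rack is at (270,157), with its end wall on the right at (322,150) and the stop handle at (291,147).

```bash
cat >> h.py <<'E'
# colour masks (BGR image) ; hue ranges in OpenCV units
HUE={'red':[(0,6),(174,180)],'yellow':[(22,33)],'blue':[(104,122)]}
def cmask(img,col,smin=130,vmin=50):
    h=cv2.cvtColor(img,cv2.COLOR_BGR2HSV); m=np.zeros(h.shape[:2],bool)
    for a,b in HUE[col]: m|=(h[...,0]>=a)&(h[...,0]<=b)&(h[...,1]>smin)&(h[...,2]>vmin)
    return m
def rect(P):
    """min-area rectangle of world xy points: centre, (short,long), yaw of the SHORT side axis (mod pi)"""
    (cx,cy),(w,h),a=cv2.minAreaRect(P[:,:2].astype(np.float32))
    a=np.deg2rad(a)
    if w>h: w,h=h,w; a+=np.pi/2
    return np.array([cx,cy]),(round(w,1),round(h,1)),(a+np.pi/2)%np.pi-np.pi/2
E
python3 - <<'E'
from h import *
c=load('top');W=cloud(c)
cand={'box_yellow':('yellow',190,230),'box_red':('red',316,224),'box_blue':('blue',375,222),'lid_yellow':('yellow',152,185),'lid_blue':('blue',235,221),'lid_red':('red',403,173)}
for n,(col,u,v) in cand.items():
    s=np.s_[v-18:v+19,u-18:u+19]
    m=cmask(c['image'][s],col); P=W[s][m]; P=P[~np.isnan(P).any(1)]
    if n[0]=='b': Q=P[(P[:,2]>50)]
    else: Q=P[(P[:,2]>4)]
    print(n,len(Q),rect(Q),np.percentile(P[:,2],[5,50,95]).round(), rect(P[P[:,2]>25]) if n[0]=='l' else '')
for uv in [(322,145),(325,165),(291,147),(219,175),(217,155),(320,137),(293,165),(265,155),(237,160)]:
    print(uv,W[uv[1],uv[0]].round())
im=c['image'][110:200,195:345]; cv2.imwrite('pics/rack1.png',cv2.resize(im,None,fx=5,fy=5,interpolation=cv2.INTER_CUBIC))
E
```

```text
box_yellow 114 (array([421.17739868, 251.91494751]), (56.6, 65.1), np.float64(-0.09156160880579645)) [14. 47. 62.] 
box_red 110 (array([ 430.80783081, -112.802948  ]), (56.6, 64.3), np.float64(-0.4187412018922272)) [ 5. 50. 63.] 
box_blue 125 (array([ 429.99661255, -287.05014038]), (56.4, 67.0), np.float64(0.2409420594186238)) [ 7. 47. 63.] 
lid_yellow 382 (array([562.98919678, 376.23504639]), (56.4, 66.2), np.float64(0.08172652161062)) [ 7. 13. 38.] (array([563.54174805, 376.50897217]), (13.1, 46.7), np.float64(0.10608956867109876))
lid_blue 402 (array([448.73010254, 126.43650055]), (56.3, 64.2), np.float64(-0.43171359272005816)) [ 8. 13. 39.] (array([448.72668457, 126.2026825 ]), (12.4, 44.6), np.float64(-0.4459093065946167))
lid_red 358 (array([ 583.94781494, -390.5987854 ]), (56.2, 65.1), np.float64(0.33634602711091577)) [ 3. 13. 40.] (array([ 584.96606445, -389.65759277]), (13.2, 41.0), np.float64(0.34781549626707364))
(322, 145) [ 663. -140.   58.]
(325, 165) [ 616. -154.    3.]
(291, 147) [643. -46. 109.]
(219, 175) [585. 168.  28.]
(217, 155) [653. 177.   7.]
(320, 137) [ 688. -135.   57.]
(293, 165) [611. -54.  27.]
(265, 155) [650.  30.   5.]
(237, 160) [636. 116.   6.]
```

View pics/rack1.png

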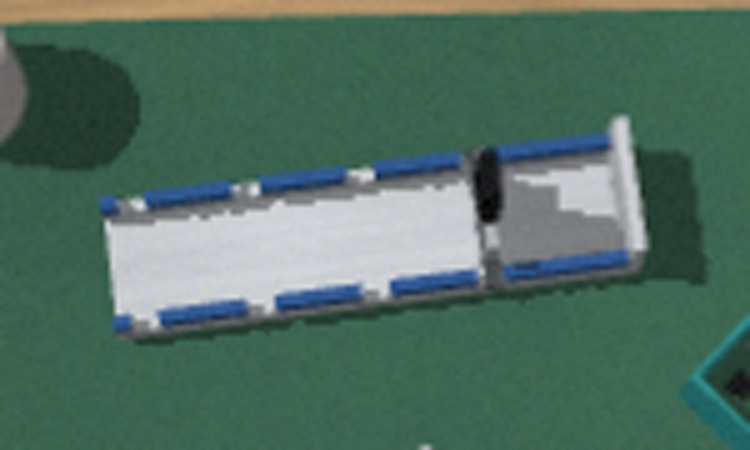

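The crop shows the stop in notch 1: handle at crop (487,185), bar ends at (480,155) and (492,280). The teeth are blue and the end wall is on the right at (630,185). The three free notches are at crop (365,175), (245,190) and (130,205). The measured box and lid sizes agree with the listed ones, at 56x64 mm. Next I take a wrist look over the rack.

```bash
cat >> h.py <<'E'
def R(yaw):
    """tool down, closing axis (tool y) along yaw"""
    c,s=np.cos(yaw),np.sin(yaw)
    return np.array([[-s,c,0],[c,s,0],[0,0,-1.]])
def bestR(pos,yaw):
    """of the two equal grasps take the one with most joint-7 margin"""
    best=None
    for k in (0,np.pi):
        q=inverse_kinematics(np.array(pos,float),R(yaw+k))
        if q is not None and (best is None or abs(q[6])<best[0]): best=(abs(q[6]),yaw+k)
    return R(best[1])
E
python3 - <<'E'
from h import *
s=read_state();print(s['tool_rot'].round(2) if hasattr(s['tool_rot'],'round') else s['tool_rot'])
w=camera('wrist');T=np.linalg.inv(np.vstack([np.column_stack([s['tool_rot'],s['eef_pos']]),[0,0,0,1]]))@w['cam_to_world'];print(T.round(2),w['fx'])
p=[600,10,380]
Rt=bestR(p,0.12);movep(p,Rt);wait(.2)
s=read_state();print(s['time'],np.round(s['qpos'],2))
c=snap('wrist','w1.png');W=cloud(c)
m=cmask(c['image'],'blue');P=W[m];P=P[(abs(P[:,2]-29)<6)&(P[:,0]>550)&(abs(P[:,1])<220)]
print(len(P),rect(P),P[:,1].min(),P[:,1].max(),np.median(P[:,2]))
E
```

```text
[[ 0.92  0.39 -0.  ]
 [ 0.39 -0.92  0.  ]
 [-0.   -0.   -1.  ]]
[[   0.      0.95    0.32   83.9 ]
 [   1.     -0.     -0.      0.58]
 [  -0.      0.32   -0.95 -141.55]
 [   0.      0.      0.      1.  ]] 351.75444535238734
2.8417 [ 0.33  0.43 -0.67  1.43  0.27  1.37 -0.22]
1677 (array([726.92626953,  20.09318542]), (248.4, 336.0), np.float64(0.11315134809798577)) -136.73102985391608 181.39690522434486 28.901451212349798
```

View pics/w1.png

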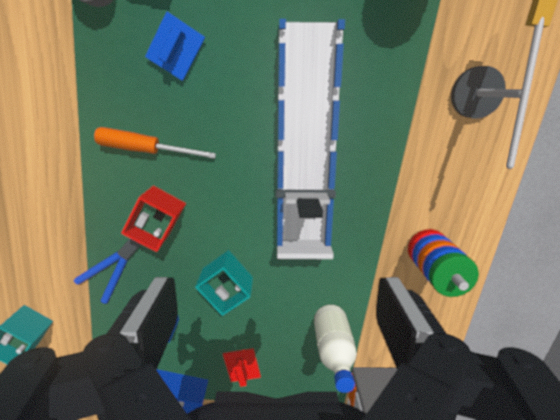

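The wrist view shows the rack upright at (310,135), with the end wall at the bottom (305,250). The stop bar is at (305,192) with its handle at (310,208). Now I fit the rack frame from the blue teeth.

Run:
```python
from h import *
for name in ('wrist','top'):
    c=load(name);W=cloud(c)
    m=cmask(c['image'],'blue',110 if name=='top' else 120);P=W[m];P=P[(abs(P[:,2]-30)<5)&(P[:,0]>560)&(P[:,0]<700)&(abs(P[:,1])<220)]
    # keep points near rack (yaw guess)
    t=0.113
    for it in range(3):
        ct,st=np.cos(t),np.sin(t);L=P[:,:2]@np.array([[ct,-st],[st,ct]])  # rack x, y
        mid=(np.percentile(L[:,0],2)+np.percentile(L[:,0],98))/2
        k=abs(abs(L[:,0]-mid)-37)<9; sl=[]
        A=np.column_stack([L[k,1],L[k,0]>mid,L[k,0]<mid]).astype(float)
        sol=np.linalg.lstsq(A,L[k,0],rcond=None)[0]; t-=sol[0]
    print(name,k.sum(),'yaw',t,'walls x',sol[1:],'mid',sol[1:].mean(),'z',np.median(P[k,2]))
    y=L[k,1]; b=np.arange(-160,190,1.5)
    for side in (0,1):
        yy=np.sort(y[(L[k,0]>mid)==bool(side)]); g=np.where(np.diff(yy)>6)[0]
        print(side,yy[0].round(1),[(yy[i].round(1),yy[i+1].round(1)) for i in g],yy[-1].round(1))
    # end wall top
    Q=W.reshape(-1,3);Q=Q[(abs(Q[:,2]-56)<4)&(Q[:,1]<-90)&(Q[:,1]>-200)&(Q[:,0]>600)&(Q[:,0]<710)];
    ct,st=np.cos(t),np.sin(t);L=Q[:,:2]@np.array([[ct,-st],[st,ct]]);print('wall',np.percentile(L,[2,50,98],axis=0).round(1).tolist())
    Q=W.reshape(-1,3);Q=Q[(abs(Q[:,2]-110)<5)&(abs(Q[:,1]+46)<40)&(abs(Q[:,0]-640)<40)];L=Q[:,:2]@np.array([[ct,-st],[st,ct]]);print('handle',np.percentile(L,[2,50,98],axis=0).round(1).tolist(),len(Q))
```

```text
wrist 1657 yaw 0.11229680864779103 walls x [677.86625969 603.33723982] mid 640.6017497546716 z 28.871138653415528
0 -203.5 [(np.float64(-129.5), np.float64(-112.5)), (np.float64(-60.8), np.float64(-41.5)), (np.float64(7.7), np.float64(27.9)), (np.float64(77.5), np.float64(95.8))] 106.4
1 -202.4 [(np.float64(-129.5), np.float64(-113.3)), (np.float64(-60.4), np.float64(-42.4)), (np.float64(8.2), np.float64(28.5)), (np.float64(78.1), np.float64(96.2))] 105.8
wall [[602.9, -212.0], [639.8, -207.9], [680.8, -204.1]]
handle [[626.6, -128.0], [641.2, -121.5], [655.1, -116.5]] 240
top 413 yaw 0.11177153166547851 walls x [676.63290686 602.19697431] mid 639.4149405811719 z 29.709178848549072
0 -201.9 [(np.float64(-130.8), np.float64(-110.3)), (np.float64(-61.1), np.float64(-40.7)), (np.float64(8.3), np.float64(28.8)), (np.float64(77.8), np.float64(98.1))] 104.7
1 -204.0 [(np.float64(-138.2), np.float64(-111.9)), (np.float64(-61.9), np.float64(-41.3)), (np.float64(7.6), np.float64(29.2)), (np.float64(78.4), np.float64(98.7))] 105.6
wall [[601.8, -213.6], [640.8, -209.5], [681.2, -205.8]]
handle [[624.8, -128.6], [636.7, -122.5], [652.9, -117.0]] 41
```

Both cameras agree on the rack:

| Quantity | Value |
|---|---|
| Yaw | 0.112 |
| Mid-line x' | 640.3 |
| Notches 1–4, y' | -122, -52, 18, 88 |
| Wall inner face, y' | about -203.5 |

I write the rack helpers and move the stop.

```bash
cat >> h.py <<'E'
YAW=0.112; CT,ST=np.cos(YAW),np.sin(YAW)
def rk(lx,ly,z):  # rack-aligned coords -> world
    return np.array([lx*CT-ly*ST,lx*ST+ly*CT,z])
MID=640.3; NOTCH=[None,-122.,-52.,18.,88.]; PLACE=[None,-167.5,-97.5,-27.5]
def st(msg=''):
    s=read_state();print(msg,'t',round(s['time'],1),'gap',round(s['finger_gap'],1),'gf',round(s['gripper_force'],1),'f',np.round(s['ft_force'],1),'p',np.round(s['eef_pos'],1));return s
E
python3 - <<'E'
from h import *
p=rk(MID,NOTCH[1],73);Rt=bestR(p,YAW)
movep(p+[0,0,90],Rt); movel(p,max_speed=120); st('at')
clamp(); st('grip')
movel(p+[0,0,26],max_speed=60); st('lift')
for k in (2,3,4):
    movel(rk(MID,NOTCH[k],99),max_speed=120); s=st(k)
c=camera('scene');cv2.imwrite('pics/s2.png',cv2.resize(c['image'][190:290,260:380],None,fx=5,fy=5))
E
```

```text
at t 4.7 gap 85.3 gf 0.0 f [ 0.5 -0.5  0.3] p [650.4 -49.6  73.8]
grip t 5.3 gap 29.3 gf 58.8 f [-1.3  0.1  6.5] p [650.  -49.7  73.3]
lift t 5.8 gap 29.3 gf 59.3 f [ 1.2  0.9 -2. ] p [649.9 -49.8  99.1]
2 t 6.6 gap 29.4 gf 59.3 f [-0.3 -0.1 -2.7] p [642.2  19.   98.9]
3 t 7.3 gap 29.2 gf 59.3 f [ 0.4 -0.9 -1.6] p [634.4  88.5  98.9]
4 t 8.0 gap 29.5 gf 59.3 f [ 0.5 -1.  -3. ] p [626.6 158.   98.9]
```

View pics/s2.png

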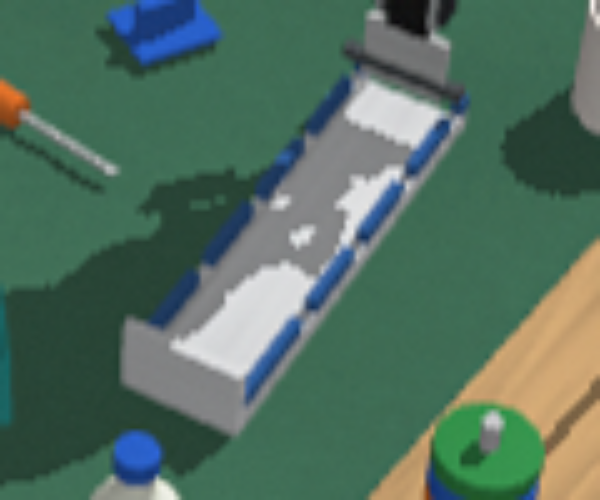

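The stop is held level at crop (405,75), above notch 4 at the open end. I lower it.

Run:
```python
from h import *
p=rk(MID,NOTCH[4],73)
print(movel(p,max_speed=50,guard=15)); s=st('down')
if s['eef_pos'][2]<76:
    open_gripper(); movel(p+[0,0,110],max_speed=250); st('up')
    # look toward boxes and the rack
    q=np.array([400,-200,400.]);movep(q,bestR(q,0.));wait(.1)
    c=snap('wrist','w2.png'); t=snap('top');W=cloud(t)
    Q=W.reshape(-1,3);Q=Q[(abs(Q[:,2]-110)<6)&(abs(Q[:,1]-157)<40)&(abs(Q[:,0]-627)<40)]
    L=Q[:,:2]@np.array([[CT,-ST],[ST,CT]]);print('handle',np.percentile(L,[2,50,98],axis=0).round(1).tolist(),Q[:,2].max())
    st()
```

```text
True
down t 8.6 gap 29.4 gf 60.6 f [-1.4 -1.   9.7] p [626.1 158.6  73.3]
up t 9.8 gap 85.3 gf 0.0 f [-0.4  0.2 -0.7] p [626.5 158.9 183.4]
handle [[625.0, 81.1], [640.4, 86.3], [654.1, 92.4]] 115.53200581235524
 t 11.7 gap 85.4 gf 0.0 f [-0.4  0.2  0.4] p [ 400.3 -199.6  399.7]
```

View pics/w2.png

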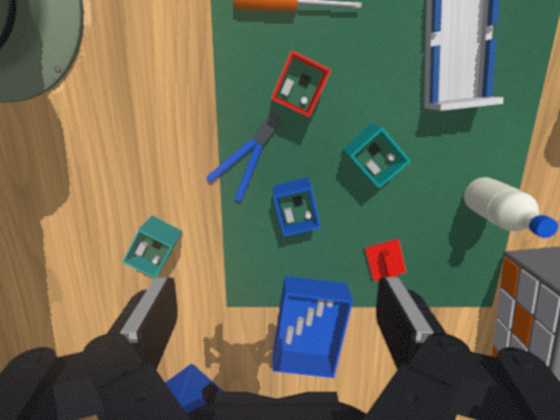

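The stop is seated in notch 4 at y' = 86–88. The w2 view shows the blue box at (296,208), the red box at (301,84) and the turquoise look-alikes at (378,157) and (152,247). The red lid is at (385,258) and the pliers at (250,160). Each pick now hovers, re-measures with the wrist camera, checks the size and then grasps.

```bash
cat >> h.py <<'E'
def locate(kind,col,xy,rad=75,name='wrist',verbose=True,fn=None):
    c=snap(name,fn);W=cloud(c)
    m=cmask(c['image'],col)&(np.hypot(W[...,0]-xy[0],W[...,1]-xy[1])<rad)
    z=W[...,2]
    m&=(z>52)&(z<68) if kind=='box' else (z>27)&(z<45)
    n,lab,stt,_=cv2.connectedComponentsWithStats(cv2.dilate(m.astype(np.uint8),np.ones((5,5))))
    i=1+np.argmax(stt[1:,4]); P=W[m&(lab==i)]
    ctr,size,yaw=rect(P)
    if verbose: print(kind,col,ctr.round(1),size,round(yaw,3),'z',round(np.median(P[:,2]),1),len(P))
    ok=np.allclose(size,(56,64) if kind=='box' else (12,44),atol=4)
    return ctr,yaw,ok
def pick(kind,col,xy,yaw,zt,hov=200,want=56):
    p=np.array([*xy,hov]);movep(p,bestR(p,yaw))
    ctr,yaw,ok=locate(kind,col,xy,fn=f'pick_{kind}_{col}.png')
    if not ok: print('BAD SIZE');return False
    if np.hypot(*(ctr-xy))>25:
        p=np.array([*ctr,hov]);movep(p,bestR(p,yaw));ctr,yaw,ok=locate(kind,col,ctr)
    p=np.array([*ctr,zt]);Rt=bestR(p,yaw)
    movep(p+[0,0,70],Rt)
    if movel(p,max_speed=150,guard=15): st('CONTACT');return False
    clamp();s=st('grip')
    if abs(s['finger_gap']-want)>5: return False
    movel(p+[0,0,15],max_speed=80);movel(p+[0,0,190],max_speed=300);s=st('lifted')
    return abs(s['finger_gap']-want)<5
def place_box(k,zt):
    p=rk(MID,PLACE[k],zt);Rt=bestR(p,YAW)
    movep(p+[0,0,150],Rt);movel(p+[0,0,40],max_speed=200);s=st('above')
    hit=movel(p,max_speed=60,guard=12);s=st('down %s'%hit)
    if s['eef_pos'][2]>zt+5: return False
    open_gripper();movel(p+[0,0,150],max_speed=250);st('released');return True
E
python3 - <<'E'
from h import *
if pick('box','blue',np.array([430,-287.]),0.24,30): print(place_box(1,36))
E
```

```text
box blue [ 431.  -287.2] (56.0, 64.5) 0.247 z 58.6 1283
grip t 14.1 gap 55.0 gf 61.5 f [-2.7  1.6 14. ] p [ 431.5 -287.6   31.1]
lifted t 15.2 gap 55.0 gf 63.6 f [ 0.8  0.3 -2.7] p [ 430.6 -287.1  219.4]
above t 17.1 gap 55.1 gf 63.6 f [-0.2  0.3 -0.5] p [655.5 -95.4  77.2]
down True t 17.7 gap 55.3 gf 65.4 f [-2.2 -0.3  8.3] p [654.5 -94.8  36.9]
released t 18.9 gap 85.3 gf 0.0 f [ 0.8 -0.8 -1. ] p [654.7 -95.  185.8]
True
```

```bash
cat >> h.py <<'E'
def inrack(ctr,yaw): 
    L=np.array([ctr[0]*CT+ctr[1]*ST,-ctr[0]*ST+ctr[1]*CT]);print('  rack coords',L.round(1),'yaw err',round(yaw-YAW,3));return L
E
python3 - <<'E'
from h import *
a=locate('box','blue',rk(MID,PLACE[1],0)[:2],60);inrack(a[0],a[1])
if pick('box','red',np.array([430.8,-112.8]),-0.42,30) and place_box(2,36):
    a=locate('box','red',rk(MID,PLACE[2],0)[:2],60);inrack(a[0],a[1])
    if pick('box','yellow',np.array([421.2,251.9]),-0.09,30) and place_box(3,36):
        a=locate('box','yellow',rk(MID,PLACE[3],0)[:2],60,fn='w5.png');inrack(a[0],a[1])
E
```

```text
box blue [654.7 -94.5] (56.0, 65.2) 0.109 z 64.3 1890
  rack coords [ 640. -167.] yaw err -0.003
box red [ 432.3 -111.8] (56.2, 64.3) -0.422 z 58.5 1271
grip t 21.4 gap 55.8 gf 60.0 f [-3.3 -0.3 18.7] p [ 432.8 -112.    31. ]
lifted t 22.4 gap 54.8 gf 64.0 f [-0.3 -0.7 -2.9] p [ 431.7 -111.9  218.9]
above t 24.1 gap 55.1 gf 64.0 f [ 0.4  0.7 -2.7] p [647.8 -25.5  77.4]
down True t 24.7 gap 54.9 gf 66.0 f [-1.7 -1.   7.9] p [646.7 -25.4  36.9]
released t 25.9 gap 85.6 gf 0.0 f [-0.2  0.3  0.4] p [646.9 -25.5 185.8]
box red [647.  -25.9] (56.1, 65.0) 0.113 z 64.3 1887
  rack coords [640.1 -98.1] yaw err 0.001
box yellow [422.8 252.3] (56.2, 64.3) -0.092 z 58.6 1279
grip t 28.8 gap 54.9 gf 60.9 f [-2.1 -2.  15.4] p [423.3 252.5  31.1]
lifted t 29.9 gap 55.0 gf 64.0 f [-0.4  0.4 -2.1] p [422.4 251.7 219. ]
above t 31.7 gap 54.7 gf 64.0 f [ 0.7  0.2 -1.9] p [639.9  45.   77.2]
down True t 32.3 gap 55.0 gf 65.9 f [-0.6 -0.2  7.2] p [638.8  44.1  37. ]
released t 33.5 gap 85.9 gf 0.0 f [-0.3 -0.7  0. ] p [639.1  44.1 185.9]
box yellow [639.2  43.7] (56.1, 64.7) 0.112 z 64.3 1883
  rack coords [640.1 -28. ] yaw err -0.0
```

The boxes are within 1 mm of their places and straight. Now the lids.

```bash
cat >> h.py <<'E'
def place_lid(k,zt=74,box=None):
    lx,ly=box if box is not None else (MID,PLACE[k])
    p=rk(lx,ly,zt);Rt=bestR(p,YAW)
    movep(p+[0,0,120],Rt);s=st('above')
    if abs(s['finger_gap']-12)>4: return False
    movel(p+[0,0,20],max_speed=200)
    hit=movel(p-[0,0,1],max_speed=50,guard=10);s=st('down %s'%hit)
    if s['eef_pos'][2]>zt+3: return False
    open_gripper();movel(p+[0,0,140],max_speed=250);st('released');return True
def checklid(col,k):
    c=snap('wrist');W=cloud(c);xy=rk(MID,PLACE[k],0)[:2];d=np.hypot(W[...,0]-xy[0],W[...,1]-xy[1])<45
    m=cmask(c['image'],col)&d
    P=W[m];a=P[P[:,2]>86];b=P[(P[:,2]>66)&(P[:,2]<76)]
    for q in (a,b): r=rect(q);print(col,'rib' if q is a else 'plate',r[1],'z',np.median(q[:,2]).round(1),np.percentile(q[:,2],[3,97]).round(1));inrack(r[0],r[2])
E
python3 - <<'E'
from h import *
if pick('lid','blue',np.array([448.7,126.4]),-0.44,15,want=12):
    if place_lid(1,box=(640.1,-167.2)): checklid('blue',1)
E
```

```text
lid blue [450.4 127.6] (11.0, 43.4) -0.435 z 36.7 629
grip t 37.9 gap 11.1 gf 59.3 f [-1.3 -1.2  7.2] p [450.5 127.6  15.3]
lifted t 39.0 gap 10.9 gf 58.4 f [-0.2 -0.5 -0.7] p [450.2 127.1 204.4]
above t 40.6 gap 11.2 gf 58.4 f [ 0.1 -0.8 -1. ] p [654.4 -93.8 193.4]
down True t 41.7 gap 10.6 gf 60.1 f [-2.2 -0.  11. ] p [654.8 -94.7  73.3]
released t 43.1 gap 85.0 gf 0.0 f [-0.7 -0.1 -0.2] p [654.5 -94.7 214. ]
blue rib (11.2, 43.6) z 94.7 [91.9 96.1]
  rack coords [ 640.8 -167. ] yaw err -0.003
blue plate (56.4, 64.5) z 68.9 [67.5 70.2]
  rack coords [ 640.5 -167.1] yaw err -0.003
```

Run:
```python
from h import *
if pick('lid','red',np.array([584.5,-390]),0.34,15,want=12) and place_lid(2,box=(640.1,-98)):
    checklid('red',2)
    if pick('lid','yellow',np.array([563.5,376.5]),0.1,15,want=12) and place_lid(3,box=(640.1,-28)): checklid('yellow',3)
```

```text
lid red [ 584.7 -390. ] (11.8, 43.3) 0.335 z 36.7 635
grip t 46.2 gap 11.0 gf 59.4 f [-0.5 -0.   4.9] p [ 584.9 -390.1   15.3]
lifted t 47.2 gap 10.8 gf 58.7 f [ 0.3  0.8 -1.2] p [ 584.3 -390.   204.9]
above t 48.6 gap 10.8 gf 58.6 f [ 0.2 -0.1 -0.1] p [647.1 -27.4 193.7]
down True t 49.7 gap 11.3 gf 60.2 f [-0.1 -0.  11. ] p [647.1 -26.   73.2]
released t 51.1 gap 85.2 gf 0.0 f [ 0.2 -0.2 -0.9] p [646.8 -26.  214. ]
red rib (11.7, 45.0) z 94.7 [91.3 96.1]
  rack coords [640.4 -98.9] yaw err 0.005
red plate (56.5, 65.3) z 68.9 [67.5 70.3]
  rack coords [640.5 -98.3] yaw err 0.0
lid yellow [533.1 355.4] (12.2, 44.1) 0.104 z 36.6 657
lid yellow [533.2 355.8] (11.8, 43.5) 0.099 z 36.6 662
grip t 54.9 gap 10.5 gf 59.5 f [-0.8 -0.6  5.3] p [533.3 355.9  15.3]
lifted t 56.0 gap 10.9 gf 58.8 f [-0.3 -1.1 -1. ] p [533.1 355.4 204.8]
above t 57.2 gap 10.8 gf 58.9 f [ 0.1  0.5 -1. ] p [638.9  45.7 194. ]
down True t 58.3 gap 11.2 gf 60.3 f [-1.6 -0.3 10.9] p [639.3  43.5  73.3]
released t 59.8 gap 85.3 gf 0.0 f [-0.4 -0.5 -0.7] p [639.   43.5 214. ]
yellow rib (11.2, 44.5) z 94.7 [91.7 96. ]
  rack coords [640.9 -28.7] yaw err -0.004
yellow plate (56.1, 65.4) z 68.9 [67.6 70.2]
  rack coords [640.7 -28.5] yaw err 0.001
```

All three lids are seated. The yellow lid had been knocked about 36 mm, and the re-measure caught it. Now the stop goes to notch 3.

Run:
```python
from h import *
p=rk(MID,NOTCH[4],73);Rt=bestR(p,YAW)
movep(p+[0,0,90],Rt); movel(p,max_speed=120); clamp(); st('grip')
movel(p+[0,0,26],max_speed=60); st('lift')
movel(rk(MID,NOTCH[3],99),max_speed=80); s=st('over 3')
c=camera('scene');cv2.imwrite('pics/s3.png',cv2.resize(c['image'][180:290,260:380],None,fx=5,fy=5))
if abs(s['finger_gap']-29.4)<2:
    print(movel(rk(MID,NOTCH[3],72),max_speed=50,guard=15)); st('down')
```

```text
grip t 61.8 gap 29.5 gf 58.8 f [-0.8 -0.4  5. ] p [626.6 159.   73.3]
lift t 62.4 gap 29.2 gf 59.3 f [-0.1  0.7 -1.6] p [626.5 158.9  99.1]
over 3 t 63.4 gap 29.5 gf 59.3 f [ 1.   0.8 -2.5] p [634.2  90.2  99.1]
True
down t 64.0 gap 29.3 gf 60.9 f [-3.5 -0.2 10.9] p [633.6  89.4  73.1]
```

View pics/s3.png

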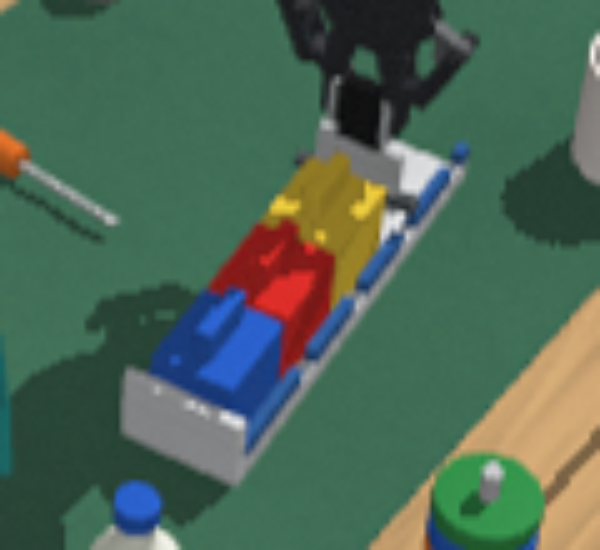

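The picture, taken before lowering, shows the three lidded boxes from the end wall: blue (225,345), red (275,280) and yellow (335,215). The stop hangs right behind them at (360,150). It has since gone down to its seated height of 73 mm, so I release, withdraw and check.

Run:
```python
from h import *
open_gripper();movel(rk(MID,NOTCH[3],230),max_speed=200)
q=np.array([480,60,400.]);movep(q,bestR(q,YAW));wait(.3);st()
c=snap('wrist','w6.png');W=cloud(c)
Q=W.reshape(-1,3);L=Q[:,:2]@np.array([[CT,-ST],[ST,CT]])
k=(Q[:,2]>103)&(Q[:,2]<125)&(abs(L[:,0]-640)<40)&(abs(L[:,1]-18)<35)
print('handle',np.percentile(L[k],[2,50,98],axis=0).round(1).tolist(),np.percentile(Q[k,2],98),k.sum())
```

```text
t 66.8 gap 85.4 gf 0.0 f [ 0.9 -0.9 -0.9] p [480.2  60.1 399.4]
handle [[625.6, 12.8], [639.1, 18.5], [654.3, 23.6]] 112.26247811922384 253
```

View pics/w6.png

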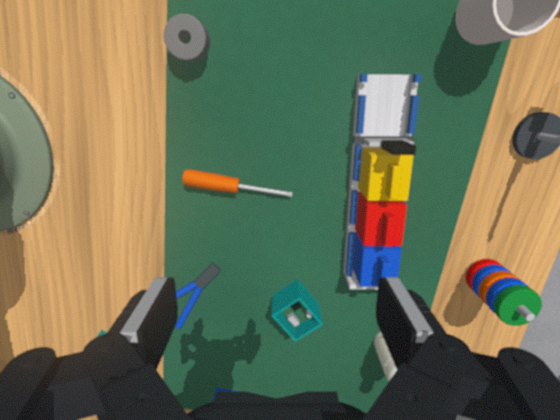

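The w6 view shows blue (378,265), red (381,222) and yellow (386,173) lidded in a row. The stop is right behind them: handle at (398,147), top 112 mm up, y' = 18.5, so it is seated in notch 3. Nothing else has moved.

```bash
python3 -c "
from workcell import *
print(finish_job())"
```

```text
the job is handed in; nothing more can be done
None
```

The job is handed in: the blue, red and yellow boxes stand in places 1 to 3, each with its own lid. The stop is seated in notch 3 right behind the last box, it took about 67 s, and the other things on the bench were left alone.

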